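Square check of a loaded spring balance

ROBOT

A 7-joint arm with a two-finger parallel gripper is mounted at the origin on a cart in front of the work surface, level with it; the furniture and walls round the work are solid. World frame = base frame: x ahead of the robot, y to its left, z up, the work surface at z = 0. Lengths are in mm, angles in rad, forces in N, time in s.
With the tool pointing down it reaches from about 400 to 925 mm from the base axis. Payload 4.1 kg.
Tool frame: the origin (TCP) lies midway between the tips of the shut fingers; the grasp point (between the pads) lies ctrl.hold_point_z behind it (ctrl.hold_point_z is the distance from the TCP to the grasp point, in mm); z points along the fingers, y is the line along which they close (so a half turn about z gives the same grasp; the last joint's range is limited). The gripper opens to 85 mm and grips with 20 to 120 N. Pads are 22 mm wide; open, the fingers measure 114 mm over their backs; the gripper's body (76 mm by 85 mm) begins 54 mm behind the grasp point. The pads swing forward as they close: fully open they stand 13 mm farther back than shut.
Start: joints at [-1.244, 0.398, 0.045, 1.537, -0.019, 1.207, -0.051], TCP at [268.466, 592.005, 231.347] pointing down, gripper open.
Joint ranges: [-2.82, 2.82], [-0.49, 2.23], [-1.37, 1.46], [0, 2.46], [-1.36, 4.5], [0.23, 2], [-2.94, 2.94]. Speed limits (rad/s): [2.57, 2.57, 3.14, 3.14, 3.14, 3.14, 3.14].

INTERFACE

Orientations are given as a rotation vector (axis times angle).
In Python, from rig import ctrl gives the robot as it stands. The module is installed in compiled form; this text tells all that it offers.
- The arm moves only by the tool carry_out, never from a script. Its argument "motion" is a list of rows, each a list of 7 numbers: the shift along the tool's x, y, z in a scale on which 1.0 is 500 mm, then the turn, a rotation vector about the tool's x, y, z in normalised numbers (1 is 2 rad), then the closure, from -1 (fully open) to 1 (shut). In form: [[tx, ty, tz, rx, ry, rz, claw], ...]. A call has 1 to 12 rows; each row is the pose to reach, as a shift and turn from the pose commanded when the call began, along the tool's axes at that moment; what a row does not reach only later rows make up. A row lasts 1/8 s, in which the tool goes at most 62.5 mm and 10.7 degrees, less where a joint would pass 70% of its speed; a pose out of reach is approached as far as the arm can. A shift or turn number past 1, either way, is cut back to 1. A call with a gripper value outside its range is refused whole. The fingers move at their own pace and stop on an object; "newtons" is the grip in N (left out, the last holds). Time passes only in rows, so rows that repeat a pose let the fingers close. It gives the time, the measured TCP pose, the force, the opening and the grip force at its end, in the units of the state.
- ctrl.observe(): the state, without advancing time (a new reading comes with each control period).
- ctrl.read_camera(name): name is "side" or "top"; returns a dict with "color" (384x512x3 uint8, blue, green, red), "depth" (384x512 float32, mm along the optical axis (not along the pixel's ray), 0 where there is no reading), "fx", "fy", "cx", "cy" (pixels), "rvec" (rotation vector, rad) and "tvec" (3), from world to camera coordinates, as OpenCV has them. Camera axes: x right, y down, z forward; pixel columns grow to the right and rows downward; lengths in mm; the calibration is good to about 2 mm. A picture is of the moment at which its call begins.
- ctrl.job_done(): hands the job in; it is judged then, once.
The state is a dict: "clock": time; "qpos": joint angles; "qd": joint speeds; "effort": joint torques, N m; "tcp_pos": TCP position; "ee_rot": TCP orientation; "force": force on the tool from outside, world axes, zero at the start; "wrist_torque": the same for the moment, N m; "finger_gap": finger opening in mm; "gripper_force": force on a finger pad.
Only numpy, scipy, OpenCV 4.12 (cv2) and the standard library are available. Lean on these libraries where they do the work, as an engineer would, in place of code of your own. Each camera call takes 0.05 s, during which the arm holds its last target. There are 200 camera calls.

TASK

Check whether the spring balance's scale column stays square to its base plate under load: first stand the brass check weight centred in the ring mark on the pan and let go of it, so that the pan carries it. Then pick up the blue square and press it into the corner between base plate and column, its foot flat on the plate and its upright blade flat against the middle of the column's front face, and finish while still gripping it and pressing it both down and against the column. Leave the weight on the pan, and do not disturb the flask or the petri dish.

Things in the scene. Friction and masses are not known exactly. Their poses are not given: they have to be found in the camera images.
- check_weight: brass check weight, loose, upright on the worktop at the start, about 0.3 kg: round body 40 mm across, 31 mm high, neck 16 mm across, round grip knob 24 mm across from 44 to 64 mm height. Origin: centre of its underside, z up. Weight and square may stand on either side (left or right) of the balance
- square: blue square, loose, about 0.3 kg, stands on its foot. Origin: heel = bottom edge of the outer corner, mid thickness; x out of the blade's contact face, z up. Foot x -100..0 mm, 30 mm wide, 16 mm high. Upright blade x -44..0, 12 mm thick (y), top at z 112; grip across its thickness (x -24, z 75). Face x=0 goes against the column, underside z=0 on the plate
- plate: grey base plate of the balance, fixed, rigid, 150 (x) x 260 (y) x 14 mm on 6 mm feet. Origin: centre of its underside, 6 mm above the worktop; its top is 14 mm above this origin, 20 mm above the worktop. At its +y end a black guide (42 mm across, 25 mm high) stands under the pan
- column: aluminium scale column, fixed, rigid, 25 (x) x 40 (y) x 105 mm high, on the plate's -y end. Origin: bottom middle of its front face at the plate's top, i.e. the corner for the square; x points from the front face into the column (away from the robot), z up; front face y -20..20, z 0..105 mm. The square is in place when its origin and axes coincide with these
- pan_centre (a point): centre of the top of the round steel pan (84 mm across, 4 mm thick) with a black ring mark 52 mm across; moves with the pan; 65 mm above the worktop when unloaded; 130 mm to the +y side of the column's middle and 30 mm in front (-x) of its front face. A thin red pointer, without resistance, runs from pan to column
- pan (a joint): how far the sprung pan has sunk, m: 0 unloaded, stop at 0.018; it moves straight down, without tilting; spring about 250 N/m, so the check weight sinks it by 8 to 12 mm
- flask: conical glass flask with cotton plug, bystander, 61 mm across and 111 mm high, loose, behind the balance to the right; origin centre of underside
- dish: whitish petri dish, bystander, 105 mm across and 29 mm high, loose, behind the balance to the left; origin centre of underside

How it is judged (in metres and radians):
On the way, in this order (a step that is already met when the one before it is completed fails the run):
1. the check weight stands centred on the pan, let go, and the pan has sunk under it (horizontal distance between check_weight and pan_centre below 0.01 m and z of check_weight in the frame of pan_centre between -0.004 and 0.004 m and angle between check_weight's own z axis and vertical below 0.08 rad and value of joint pan between 0.005 and 0.016 m and contact force between the arm and check_weight below 0.05 N and linear speed of check_weight below 0.02 m/s), for 0.3 s.
2. the square has been picked up (height (world z) of square above 0.03 m and contact force between the fingers and square above 1 N), for 0.1 s.
At the end, for the whole second after the job is handed in: Weight upright on the pan within 10 mm of centre, untouched, pan sunk 5-16 mm. Square gripped (>3 N), heel within 3 mm of column face and plate top, within 14 mm of the face's middle, tilt < 0.03 and turn < 0.06 rad off the column, over 1 N on column and on plate, at rest (all of step 1 and x of square in the frame of column between -0.003 and 0.003 m and y of square in the frame of column between -0.014 and 0.014 m and z of square in the frame of column between -0.003 and 0.003 m and angle between the z axis of square and the z axis of column, either way round below 0.03 rad and angle between the x axis of square and the x axis of column, either way round below 0.06 rad and contact force between square and column above 1 N and contact force between square and plate above 1 N and contact force between the fingers and square above 3 N and linear speed of square below 0.01 m/s); the arm keeps its last pose, push and grip.
It fails at once if the flask is pushed more than 30 mm or tipped (distance of flask from where it was at the start of the episode above 0.03 m or angle between flask's own z axis and vertical above 0.5 rad).
It fails at once if the petri dish is pushed more than 30 mm (distance of dish from where it was at the start of the episode above 0.03 m).
It also fails if it takes over 61 s, if anything falls off the work surface, if the arm or the gripper's body presses on something with over 40 N, if the wrist force passes 120 N, or if a joint passes its speed limit or range.

## Working session

There is one attempt and no reset: what is moved stays moved. The work goes in short steps, Python scripts to look and compute and a tool call to move; the robot and the scene stay as the last step left them, time stands still between calls to the robot, and variables do not carry over. Pictures are saved under pics/ and viewed, at most 10 in all, crops included, and the job is handed in when it is done.

Besides the shell and the picture viewer there is one more tool, called as name(argument=value, ...), one argument or row to a line, values as JSON. carry_out: Moves the arm, as the interface text tells. Its arguments: {"type":"object","properties":{"motion":{"type":"array","items":{"type":"array","items":{"type":"number"}}},"newtons":{"type":"number"}},"required":["motion"]}

```bash
mkdir -p pics
cat > h.py <<'E'
import numpy as np, cv2
from scipy.spatial.transform import Rotation as R
from rig import ctrl
def cloud(c):
    v,u=np.mgrid[:384,:512]; d=c["depth"].astype(float)
    p=np.stack([(u-c["cx"])/c["fx"]*d,(v-c["cy"])/c["fy"]*d,d],-1)
    Rm=R.from_rotvec(np.ravel(c["rvec"])).as_matrix()
    w=(p-np.ravel(c["tvec"]))@Rm
    w[d<=0]=np.nan
    return w
E
python3 - <<'E'
from h import *
import pickle
s=ctrl.observe(); print(s, ctrl.hold_point_z)
for n in("top","side"):
    c=ctrl.read_camera(n); pickle.dump(c,open(n+".pkl","wb"))
    cv2.imwrite(f"pics/{n}0.png",cv2.resize(c["color"],(800,600),interpolation=cv2.INTER_CUBIC))
    Rm=R.from_rotvec(np.ravel(c["rvec"])).as_matrix(); print(n,-Rm.T@np.ravel(c["tvec"]),Rm[2],c["fx"])
E
```

```text
{'clock': 0.0, 'qpos': array([-1.24396571,  0.39921854,  0.04507497,  1.5379019 , -0.01866317,
        1.20691525, -0.0507046 ]), 'qd': array([-0.00059098, -0.00065296, -0.00073855, -0.00013921, -0.00143627,
       -0.00159149, -0.00154184]), 'effort': array([ 1.90320156e-05, -4.75108552e+01,  1.36452254e+00, -2.54231679e+01,
        1.15854797e-02,  9.15103272e-03, -1.10003057e-06]), 'tcp_pos': array([268.24615441, 591.35282899, 230.23743875]), 'ee_rot': array([-0.66367344, -3.07044425,  0.00315411]), 'force': array([-0.17307741,  0.25360005,  0.36316597]), 'wrist_torque': array([ 0.00928469,  0.05257897, -0.03031449]), 'gripper_force': 0.0, 'finger_gap': 85.60269322219268} 18.700000000000003
top [  75.50581626 -132.59721085 1172.53417667] [ 0.41403181  0.11813275 -0.9025643 ] 430.4090704682936
side [435.843292   897.99490257 723.87907821] [ 0.13028519 -0.80085109 -0.58451972] 374.0741864409743
```

View pics/top0.png

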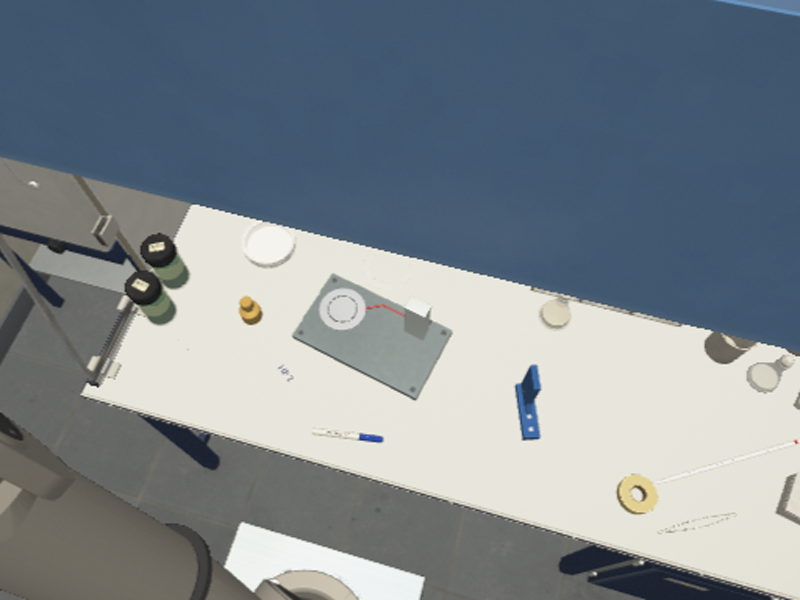

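View pics/side0.png

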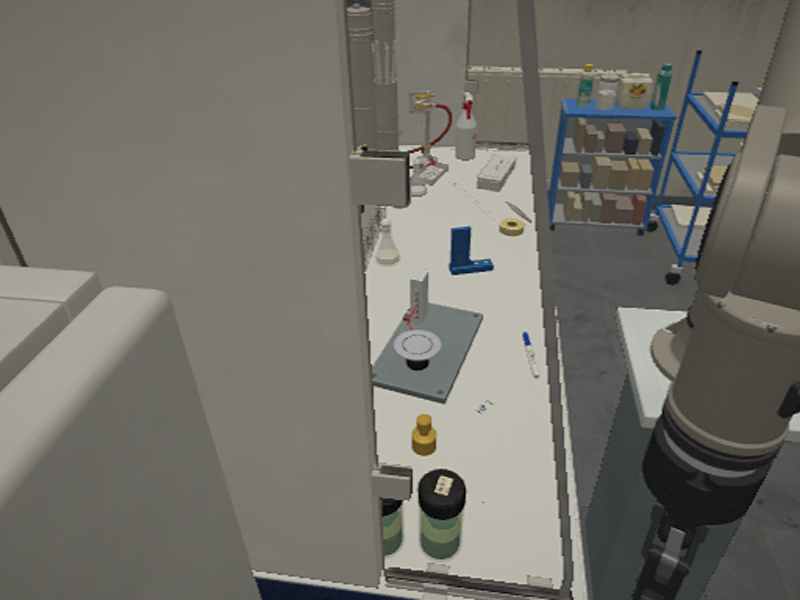

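The top view shows the weight at (250,310), pan (343,308), column (418,310), square (530,400) with its blade at the far end, dish (269,244) and flask (556,312), in 800x600 pixels. The blue hood front covers the back. Now I measure them with depth.

Run:
```python
from h import *
import pickle
np.set_printoptions(precision=1,suppress=True)
T=pickle.load(open("top.pkl","rb"));S=pickle.load(open("side.pkl","rb"))
for n,c in(("top",T),("side",S)):
    w=cloud(c); hsv=cv2.cvtColor(c["color"],cv2.COLOR_BGR2HSV); H,Sa,V=[hsv[...,i].astype(int) for i in range(3)]
    x,y,z=w[...,0],w[...,1],w[...,2]
    print(n,"table z",np.nanmedian(z[(abs(z)<15)]))
    # brass
    m=(H>10)&(H<28)&(Sa>140)&(abs(z-35)<45)&(y>100)
    P=w[m]; print("brass",len(P),np.nanmin(P,0),np.nanmax(P,0)); k=P[P[:,2]>50]; print(" knob",len(k),k.mean(0),k.min(0),k.max(0))
    m=(H>100)&(H<125)&(Sa>150)&(z>5)&(z<125)&(x>350)&(x<850)
    mm=cv2.morphologyEx(m.astype(np.uint8),cv2.MORPH_OPEN,np.ones((2,2)))
    P=w[mm>0]; print("blue",len(P),P.min(0),P.max(0))
    for lo,hi in((10,22),(105,120),(30,104)):
        q=P[(P[:,2]>lo)&(P[:,2]<hi)]
        if len(q)>4:
            r=cv2.minAreaRect(q[:,:2].astype(np.float32)); print("  band",lo,hi,len(q),q.mean(0),r, cv2.boxPoints(r).ravel())
    # plate / column / pan
    reg=(x>450)&(x<900)&(y>-250)&(y<250)
    m=reg&(abs(z-20)<5)&(V<170)&(Sa<70); 
    nn,lab,st,ce=cv2.connectedComponentsWithStats(m.astype(np.uint8)); b=1+np.argmax(st[1:,4]); q=w[lab==b]
    r=cv2.minAreaRect(q[:,:2].astype(np.float32)); print("plate",len(q),np.median(q[:,2]),r,cv2.boxPoints(r).ravel())
    m=reg&(abs(z-65)<6); q=w[m]; print("pan z",len(q),np.median(q,0),q.min(0),q.max(0))
    m=reg&(abs(z-125)<8); q=w[m]; 
    if len(q)>4:
        r=cv2.minAreaRect(q[:,:2].astype(np.float32));print("coltop",len(q),q.mean(0),r)
w=cloud(T)
for (u,v) in((400,220),(300,180),(400,100),(100,100),(600,200),(600,290),(556,316),(269,246),(160,245),(147,290)):
    print("px",u,v,w[int(v*.64),int(u*.64)])
w=cloud(S)
for (u,v) in((300,100),(300,400),(385,180),(395,483),(100,350),(545,300),(388,258),(440,490),(560,500)):
    print("side px",u,v,w[int(v*.64),int(u*.64)])
cv2.imwrite("pics/z.png",cv2.resize(T["color"][160:270,140:380],(800,367),interpolation=cv2.INTER_CUBIC))
```

```text
top table z 0.6840771738497267
brass 101 [489.8 256.3  23.6] [521.7 293.6  68. ]
 knob 38 [507.1 275.   63.5] [498.1 263.5  51.2] [514.7 286.6  68. ]
blue 256 [nan nan nan] [nan nan nan]
  band 10 22 195 [ 450.4 -266.7   16.4] ((459.94964599609375, -265.0119323730469), (92.16835021972656, 27.584293365478516), 21.044334411621094) [ 412.  -268.7  421.9 -294.4  507.9 -261.3  498.  -235.6]
  band 105 120 49 [ 487.6 -256.   112.2] ((487.4821472167969, -255.59539794921875), (35.27884292602539, 9.41989803314209), 16.47178077697754) [ 469.2 -256.1  471.9 -265.1  505.7 -255.1  503.1 -246.1]
plate 3077 20.708449241420123 ((529.18212890625, 42.77607727050781), (259.83245849609375, 150.82061767578125), 77.66290283203125) [ 427.8  -68.   575.1 -100.3  630.6  153.6  483.3  185.8]
pan z 677 [543.7  97.6  65.8] [ 492.7 -248.7   59.1] [585.7 142.7  70.9]
coltop 145 [555.  -35.  124.7] ((556.934814453125, -35.144256591796875), (40.64656066894531, 28.159439086914062), 78.89482879638672)
side table z 1.6958188440715016
brass 305 [488.2 263.8   5.2] [523.7 295.3  67.9]
 knob 84 [505.7 279.3  61.9] [496.2
[... 1006 characters left out ...]
0918655395508, 283.6241455078125), 33.049617767333984)
px 400 220 [304.7 -70.5 799.4]
px 300 180 [305.4  -3.5 816.3]
px 400 100 [304.1 -70.1 910.5]
px 100 100 [304.9 121.5 852.6]
px 600 200 [ 304.8 -183.   865.9]
px 600 290 [ 304.3 -208.7  772.2]
px 556 316 [ 642.1 -274.5   46.9]
px 269 246 [649.7 289.8  27.7]
px 160 245 [550.8 444.7 124.8]
px 147 290 [460.4 426.9 126.2]
side px 300 100 [564.2 513.8 609.6]
side px 300 400 [598.4 514.6 327. ]
side px 385 180 [509.5 509.4 553.7]
side px 395 483 [511.1 509.2 211. ]
side px 100 350 [603.9 717.1 556.2]
side px 545 300 [384.6 502.3 454.1]
side px 388 258 [ 653.7 -255.5   25.2]
side px 440 490 [467.2 445.4 124.7]
side px 560 500 [338.  502.5 204.9]
```

View pics/z.png

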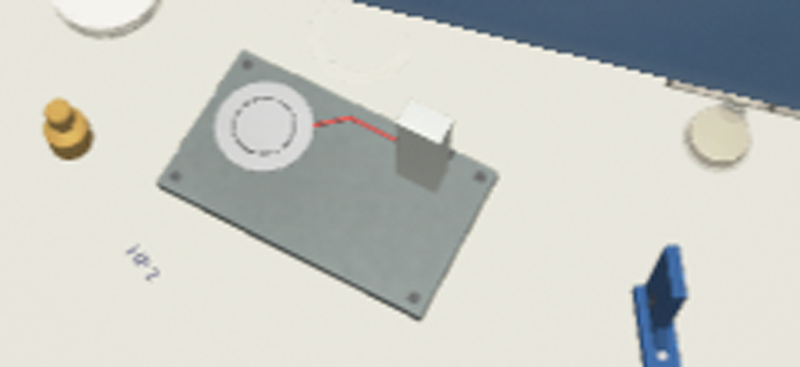

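The enlarged crop shows the column's front face at about (424,160) and the ring mark centred at (263,125). I'll refine the fits next and add a move helper.

```bash
cat >> h.py <<'E'
def plan(*tg):
    "tg: (x,y,z,yaw of tool y in deg) -> tool-frame rows from measured pose"
    s=ctrl.observe(); R0=R.from_rotvec(s["ee_rot"]); p=s["tcp_pos"]
    for x,y,z,a in tg:
        a=np.deg2rad(a); Y=np.array([np.cos(a),np.sin(a),0]); Z=np.array([0,0,-1.]); M=R.from_matrix(np.c_[np.cross(Y,Z),Y,Z])
        print(np.round(np.r_[R0.inv().apply(np.array([x,y,z])-p),(R0.inv()*M).as_rotvec()],3).tolist())
E
python3 - <<'E'
from h import *
import pickle
np.set_printoptions(precision=1,suppress=True)
a=np.deg2rad(-12.3); X=np.array([np.cos(a),np.sin(a)]);Y=np.array([-X[1],X[0]])
for n in("top","side"):
    c=pickle.load(open(n+".pkl","rb")); w=cloud(c).reshape(-1,3); w=w[~np.isnan(w[:,0])]
    q=w[(abs(w[:,2]-65)<5)&(np.hypot(w[:,0]-543,w[:,1]-98)<60)]
    print(n,"pan",len(q),cv2.minEnclosingCircle(q[:,:2].astype(np.float32)),q.mean(0))
    q=w[(w[:,2]>40)&(w[:,2]<135)&(np.hypot(w[:,0]-550,w[:,1]+35)<45)]
    L=np.c_[q[:,:2]@X,q[:,:2]@Y,q[:,2]]
    t=L[L[:,2]>121]; print("coltop local x,y pct",np.percentile(t[:,:2],[2,10,50,90,98],axis=0).T,"->mid",)
    f=L[(L[:,2]<112)&(L[:,2]>45)]; print("front",len(f),np.percentile(f[:,0],[5,25,50,75,95]),np.percentile(f[:,1],[2,50,98]))
    if n=="top":
        g=f; A=np.c_[g[:,1],g[:,2],np.ones(len(g))]; print("fit x=ay+bz+c",np.round(np.linalg.lstsq(A,g[:,0],rcond=None)[0],3))
    k=w[(w[:,2]>57)&(w[:,2]<70)&(np.hypot(w[:,0]-506,w[:,1]-276)<22)]; print("knob",cv2.minEnclosingCircle(k[:,:2].astype(np.float32)))
    k=w[(w[:,2]>8)&(w[:,2]<36)&(np.hypot(w[:,0]-506,w[:,1]-276)<30)]; print("body",cv2.minEnclosingCircle(k[:,:2].astype(np.float32)))
print("pan from F", 'x',X,'y',Y)
s=ctrl.observe(); plan((262,430,230,65.6),(300,360,230,65.6),(420,290,215,65.6),(506,276,170,65.6))
E
```

```text
top pan 606 ((546.5328979492188, 91.22139739990234), 51.623329162597656) [542.8 100.5  65.6]
coltop local x,y pct [[538.9 540.5 550.2 560.5 563.3]
 [ 65.   68.1  84.  100.7 103.4]] ->mid
front 163 [538.1 538.9 539.5 540.5 556.1] [ 64.5  80.7 117.4]
fit x=ay+bz+c [ -0.1  -0.  552.9]
knob ((510.05462646484375, 275.876953125), 12.925481796264648)
body ((502.8721618652344, 270.92205810546875), 25.474939346313477)
side pan 475 ((547.8986206054688, 92.76110076904297), 52.37919235229492) [540.4 100.9  66.5]
coltop local x,y pct [[536.1 537.9 547.9 558.6 560.5]
 [ 64.2  68.5  85.2 100.8 103.4]] ->mid
front 217 [536.6 537.4 542.7 551.  560. ] [ 66.3 101.4 107.5]
knob ((507.1962890625, 274.6259765625), 13.058135032653809)
body ((506.3998107910156, 275.5580749511719), 20.379484176635742)
pan from F x [ 1.  -0.2] y [0.2 1. ]
[-61.008, -149.602, 0.626, -0.002, 0.0, 0.0]
[-124.521, -197.666, 0.721, -0.002, 0.0, 0.0]
[-262.715, -211.845, 15.764, -0.002, 0.0, 0.0]
[-346.817, -189.005, 60.734, -0.002, 0.0, 0.0]
```

Units first: shifts go in shares of 500 mm and turns go in shares of 2 rad. So -347 mm / 500 = -0.694, -189 mm / 500 = -0.378.

carry_out(
  motion=[
    [-0.04, -0.1, 0, 0, 0, 0, -1],
    [-0.08, -0.2, 0, 0, 0, 0, -1],
    [-0.122, -0.3, 0, 0, 0, 0, -1],
    [-0.17, -0.35, 0, 0, 0, 0, -1],
    [-0.25, -0.396, 0.002, 0, 0, 0, -1],
    [-0.34, -0.406, 0.012, 0, 0, 0, -1],
    [-0.44, -0.416, 0.022, 0, 0, 0, -1],
    [-0.526, -0.424, 0.032, 0, 0, 0, -1],
    [-0.61, -0.4, 0.07, 0, 0, 0, -1],
    [-0.694, -0.378, 0.122, 0, 0, 0, -1],
    [-0.694, -0.378, 0.122, 0, 0, 0, -1],
  ],
)

```text
clock: 1.48
tcp_pos: [507.7, 273.6, 167.5]
ee_rot: [-0.671, -3.068, 0.008]
force: [-0.3, -0.9, 0.1]
finger_gap: 85.5
gripper_force: 0.0
```

Run:
```python
from h import *
s=ctrl.observe(); print(s["clock"],s["tcp_pos"],s["force"],s["qpos"].round(2))
plan((506.5,275.6,110,65.6),(506.5,275.6,36,65.6))
```

```text
1.475 [507.7196829  273.63258171 167.49027454] [-0.28738274 -0.89535266  0.11980825] [-0.8   0.34  0.29  1.79 -0.11  1.03  0.67]
[1.899, 1.578, 57.484, -0.005, -0.001, -0.005]
[1.861, 1.963, 131.483, -0.005, -0.001, -0.005]
```

Scaled: 131 mm / 500 = 0.262, 115 mm / 500 = 0.23.

carry_out(
  motion=[
    [0.004, 0.004, 0.06, 0, 0, 0, -1],
    [0.004, 0.004, 0.12, 0, 0, 0, -1],
    [0.004, 0.004, 0.18, 0, 0, 0, -1],
    [0.004, 0.004, 0.23, 0, 0, 0, -1],
    [0.004, 0.004, 0.262, 0, 0, 0, -1],
    [0.004, 0.004, 0.262, 0, 0, 0, -1],
    [0.004, 0.004, 0.262, 0, 0, 0, 0.2],
    [0.004, 0.004, 0.262, 0, 0, 0, 0.4],
    [0.004, 0.004, 0.262, 0, 0, 0, 1],
    [0.004, 0.004, 0.262, 0, 0, 0, 1],
    [0.004, 0.004, 0.262, 0, 0, 0, 1],
    [0.004, 0.004, 0.262, 0, 0, 0, 1],
  ],
  newtons=40,
)

```text
clock: 2.98
tcp_pos: [505.7, 278.9, 39.9]
ee_rot: [0.664, 3.07, -0.0]
force: [-1.6, -2.1, 5.6]
finger_gap: 22.6
gripper_force: 39.2
```

Run:
```python
from h import *
s=ctrl.observe(); print(s["clock"],s["tcp_pos"],s["force"],s["finger_gap"],s["gripper_force"])
z=s["tcp_pos"][2]
plan((506.5,275.6,z+95,65.6),(541.9,101,z+95,65.6),(541.9,101,z+68,65.6))
c=ctrl.read_camera("side"); cv2.imwrite("pics/g.png",cv2.resize(c["color"][190:330,210:350],(600,600),interpolation=cv2.INTER_CUBIC))
```

```text
2.975 [505.66941574 278.89906247  39.87533744] [-1.56849592 -2.06875584  5.62254774] 22.55646035118027 39.243740121646624
[-2.14, -2.66, -95.0, 0.0, 0.0, -0.0]
[-106.531, -147.024, -94.978, 0.0, 0.0, -0.0]
[-106.526, -147.024, -67.978, 0.0, 0.0, -0.0]
```

View pics/g.png

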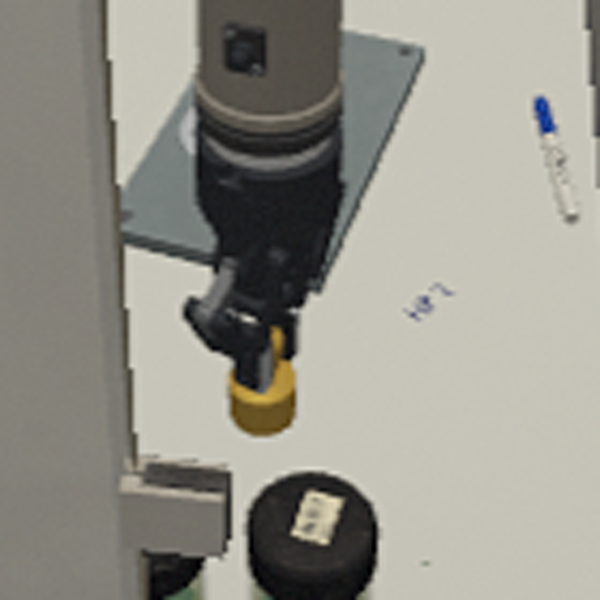

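Scaled: -145 mm / 500 = -0.29, -110 mm / 500 = -0.22.

carry_out(
  motion=[
    [0, 0, -0.06, 0, 0, 0, 1],
    [0, 0, -0.13, 0, 0, 0, 1],
    [0, 0, -0.19, 0, 0, 0, 1],
    [-0.05, -0.074, -0.19, 0, 0, 0, 1],
    [-0.104, -0.148, -0.19, 0, 0, 0, 1],
    [-0.156, -0.22, -0.19, 0, 0, 0, 1],
    [-0.208, -0.29, -0.19, 0, 0, 0, 1],
    [-0.208, -0.29, -0.17, 0, 0, 0, 1],
    [-0.208, -0.29, -0.15, 0, 0, 0, 1],
    [-0.208, -0.29, -0.14, 0, 0, 0, 1],
    [-0.208, -0.29, -0.14, 0, 0, 0, 1],
    [-0.208, -0.29, -0.14, 0, 0, 0, 1],
  ],
)

```text
clock: 4.53
tcp_pos: [540.4, 104.9, 109.5]
ee_rot: [0.662, 3.071, 0.001]
force: [-0.6, -0.1, -2.9]
finger_gap: 22.4
gripper_force: 40.2
```

Run:
```python
from h import *
s=ctrl.observe(); print(s["clock"],s["tcp_pos"],s["force"],s["finger_gap"],s["gripper_force"])
for n in("side","top"):
    c=ctrl.read_camera(n); w=cloud(c); hsv=cv2.cvtColor(c["color"],cv2.COLOR_BGR2HSV).astype(int)
    m=(hsv[...,0]>10)&(hsv[...,0]<28)&(hsv[...,1]>140)&(abs(w[...,0]-540)<60)&(abs(w[...,1]-100)<60)&(w[...,2]>60)&(w[...,2]<140)
    P=w[m]; print(n,len(P),P.min(0),P.max(0)); print(cv2.minEnclosingCircle(P[P[:,2]<104][:,:2].astype(np.float32)))
    q=w[(abs(w[...,2]-64)<6)&(np.hypot(w[...,0]-542,w[...,1]-101)<50)&~m]; print("pan",len(q),np.percentile(q,[1,50,99],axis=0))
    if n=="side": cv2.imwrite("pics/p.png",cv2.resize(c["color"][150:270,210:330],(600,600),interpolation=cv2.INTER_CUBIC))
```

```text
4.525 [540.43905262 104.90140677 109.47354976] [-0.61627186 -0.12526334 -2.87750426] 22.442037133962266 40.23492663407524
side 165 [523.75662551  91.32141777  74.45327472] [556.86335006 123.05639251 137.10068826]
((540.1390380859375, 108.03800964355469), 18.061471939086914)
pan 312 [[501.22007513  65.78339606  63.54304147]
 [533.59632267 112.67417295  66.28278839]
 [579.72724887 140.57946132  68.73878643]]
top 39 [523.49093715  87.95280823  95.95334763] [544.15820075 121.26678676 136.02453743]
((538.5277099609375, 104.60979461669922), 16.78473472595215)
pan 346 [[502.97335518  60.58247723  60.50859734]
 [528.09149     92.64131664  65.66139878]
 [568.04881904 140.99580757  69.56062115]]
```

View pics/p.png

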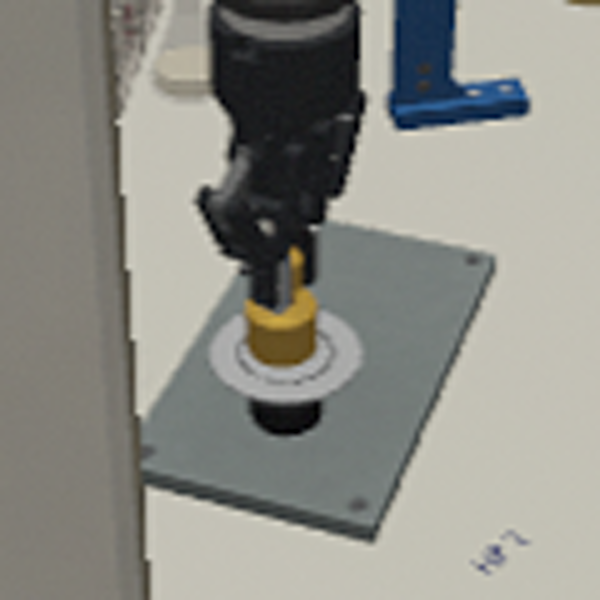

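The weight's body sits at (281,335) over the ring (285,361), about 2-3 mm off in y and still about 5 mm above the pan. I'll shift it slightly and lower it.

Scaled: 15 mm / 500 = 0.03, 14 mm / 500 = 0.028.

carry_out(
  motion=[
    [-0.002, -0.004, 0, 0, 0, 0, 1],
    [-0.002, -0.004, 0.008, 0, 0, 0, 1],
    [-0.002, -0.004, 0.018, 0, 0, 0, 1],
    [-0.002, -0.004, 0.028, 0, 0, 0, 1],
    [-0.002, -0.004, 0.03, 0, 0, 0, 1],
    [-0.002, -0.004, 0.03, 0, 0, 0, 1],
    [-0.002, -0.004, 0.03, 0, 0, 0, 1],
  ],
)

```text
clock: 5.5
tcp_pos: [540.6, 101.8, 94.5]
ee_rot: [0.664, 3.07, 0.0]
force: [0.4, -1.1, -0.2]
finger_gap: 22.6
gripper_force: 40.5
```

Scaled: -130 mm / 500 = -0.26, -90 mm / 500 = -0.18.

carry_out(
  motion=[
    [0, 0, 0, 0, 0, 0, 0.3],
    [0, 0, 0, 0, 0, 0, 0],
    [0, 0, 0, 0, 0, 0, -0.3],
    [0, 0, 0, 0, 0, 0, -0.3],
    [0, 0, -0.04, 0, 0, 0, -0.3],
    [0, 0, -0.1, 0, 0, 0, -0.3],
    [0, 0, -0.18, 0, 0, 0, -0.3],
    [0, 0, -0.26, 0, 0, 0, -0.5],
    [0, 0, -0.26, 0, 0, 0, -0.5],
    [0, 0, -0.26, 0, 0, 0, -0.5],
  ],
)

```text
clock: 6.75
tcp_pos: [539.9, 102.0, 223.8]
ee_rot: [-0.663, -3.07, 0.0]
force: [0.7, 0.5, -1.3]
finger_gap: 64.2
gripper_force: 0.0
```

Run:
```python
from h import *
s=ctrl.observe(); print(s["clock"],s["tcp_pos"],s["force"],s["finger_gap"],s["qpos"].round(2))
for n in("side","top"):
    c=ctrl.read_camera(n); w=cloud(c); hsv=cv2.cvtColor(c["color"],cv2.COLOR_BGR2HSV).astype(int)
    m=(hsv[...,0]>10)&(hsv[...,0]<28)&(hsv[...,1]>140)&(abs(w[...,0]-540)<60)&(abs(w[...,1]-100)<60)&(w[...,2]>40)&(w[...,2]<140)
    P=w[m]; print(n,len(P),P.min(0),P.max(0))
    q=w[(abs(w[...,2]-57)<7)&(np.hypot(w[...,0]-542,w[...,1]-101)<50)&~m]; print("pan z",len(q),np.median(q,0))
    if n=="side": cv2.imwrite("pics/q.png",cv2.resize(c["color"][150:270,210:330],(600,600),interpolation=cv2.INTER_CUBIC))
    # square again
    m=(hsv[...,0]>100)&(hsv[...,0]<125)&(hsv[...,1]>150)&(w[...,0]>350)&(w[...,0]<560)&(w[...,1]<-200)&(w[...,1]>-320)
    for lo,hi in((9,20),(25,116)):
        q=w[m&(w[...,2]>lo)&(w[...,2]<hi)]; r=cv2.minAreaRect(q[:,:2].astype(np.float32)); print(lo,len(q),r)
plan((483.5,-253,200,109.5))
```

```text
6.75 [539.87017472 101.9876008  223.797221  ] [ 0.74183333  0.53995646 -1.29898274] 64.20772930581398 [-0.58  0.24  0.37  1.8  -0.09  1.13  0.97]
side 245 [524.01198901  88.20083505  57.93731723] [558.28633689 119.98455126 122.39212215]
pan z 314 [533.82328718 112.58752687  55.82969855]
9 120 ((460.95623779296875, -261.1376037597656), (97.47061157226562, 29.691062927246094), 27.512332916259766)
25 243 ((486.6378173828125, -252.75379943847656), (43.82069778442383, 13.837767601013184), 27.075645446777344)
top 112 [525.53752697  81.29795331  81.04133622] [553.71788253 117.82946879 124.843754  ]
pan z 418 [532.00503005  95.6339394   55.22225298]
9 177 ((462.2148132324219, -263.0249328613281), (92.37335205078125, 27.103694915771484), 19.468873977661133)
25 52 ((484.5895690917969, -255.38282775878906), (45.71345901489258, 9.768534660339355), 24.197668075561523)
[-95.674, -346.222, 23.326, -0.001, -0.003, -0.766]
```

View pics/q.png

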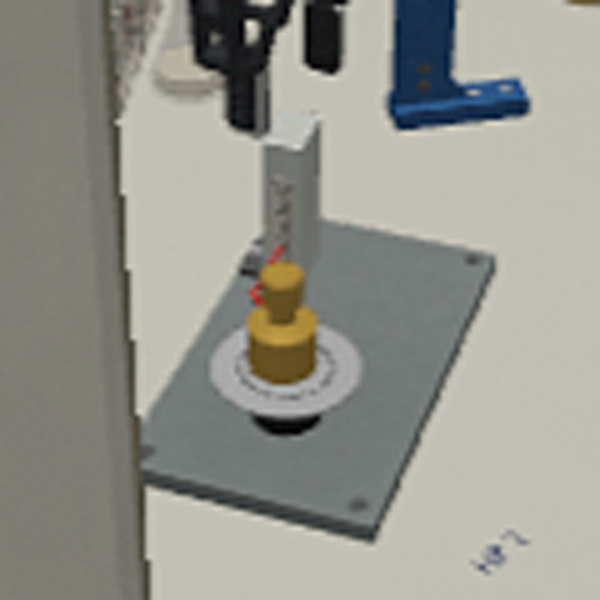

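The weight stands upright inside the ring, with its base centre near (283,371) and the ring centre near (286,373). The pan has sunk about 10 mm. Next is the square.

Scaled: -346 mm / 500 = -0.692, -303 mm / 500 = -0.606, -0.78 rad / 2 = -0.39.

carry_out(
  motion=[
    [-0.024, -0.086, 0, 0, 0, -0.05, -1],
    [-0.048, -0.172, 0, 0, 0, -0.1, -1],
    [-0.072, -0.26, 0, 0, 0, -0.15, -1],
    [-0.096, -0.346, 0, 0, 0, -0.2, -1],
    [-0.12, -0.432, 0, 0, 0, -0.25, -1],
    [-0.144, -0.52, 0.02, 0, 0, -0.3, -1],
    [-0.168, -0.606, 0.04, 0, 0, -0.35, -1],
    [-0.192, -0.692, 0.06, 0, 0, -0.39, -1],
    [-0.192, -0.692, 0.08, 0, 0, -0.39, -1],
    [-0.192, -0.692, 0.08, 0, 0, -0.39, -1],
    [-0.192, -0.692, 0.08, 0, 0, -0.39, -1],
    [-0.192, -0.692, 0.08, 0, 0, -0.39, -1],
  ],
)

```text
clock: 8.35
tcp_pos: [485.6, -251.7, 184.6]
ee_rot: [-0.557, 3.091, 0.0]
force: [-0.8, -0.5, -0.8]
finger_gap: 85.1
gripper_force: 0.0
```

Run:
```python
from h import *
s=ctrl.observe(); print(s["clock"],s["tcp_pos"],s["force"],s["finger_gap"],s["qpos"].round(2))
for n in("side","top"):
    c=ctrl.read_camera(n); w=cloud(c); hsv=cv2.cvtColor(c["color"],cv2.COLOR_BGR2HSV).astype(int)
    m=(hsv[...,0]>100)&(hsv[...,0]<125)&(hsv[...,1]>150)&(w[...,0]>350)&(w[...,0]<560)&(w[...,1]<-200)&(w[...,1]>-320)
    for lo,hi in((9,20),(25,116)):
        q=w[m&(w[...,2]>lo)&(w[...,2]<hi)]
        if len(q)<10: continue
        l=cv2.fitLine(q[:,:2].astype(np.float32),cv2.DIST_HUBER,0,.01,.01).ravel(); print(n,lo,len(q),cv2.minAreaRect(q[:,:2].astype(np.float32)),"line",np.rad2deg(np.arctan2(l[1],l[0]))%180,l[2:])
plan((485,-253.5,57,110.5))
```

```text
8.35 [ 485.58469556 -251.69554137  184.55482225] [-0.76248883 -0.5313842  -0.7685593 ] 85.07455052569091 [ 0.    0.28  0.48  1.85 -0.15  1.04  2.47]
side 9 106 ((461.33416748046875, -261.70196533203125), (100.43595123291016, 31.768630981445312), 24.85370635986328) line 20.70569 [ 462.68918 -253.25104]
side 25 242 ((485.15069580078125, -251.85128784179688), (47.67652130126953, 11.953034400939941), 18.972171783447266) line 19.818739 [ 487.15753 -251.9378 ]
top 9 183 ((461.9925537109375, -262.426025390625), (92.9183120727539, 26.437902450561523), 18.910202026367188) line 27.045023 [ 459.77353 -258.0424 ]
top 25 58 ((485.6543884277344, -255.39564514160156), (47.46883773803711, 9.769960403442383), 21.685693740844727) line 24.111021 [ 487.13235 -254.24515]
[0.989, -1.146, 127.627, -0.0, 0.001, -0.002]
```

Scaled: 127 mm / 500 = 0.254, 100 mm / 500 = 0.2.

carry_out(
  motion=[
    [0.002, -0.002, 0.06, 0, 0, 0, -1],
    [0.002, -0.002, 0.13, 0, 0, 0, -1],
    [0.002, -0.002, 0.2, 0, 0, 0, -1],
    [0.002, -0.002, 0.254, 0, 0, 0, -1],
    [0.002, -0.002, 0.254, 0, 0, 0, -1],
    [0.002, -0.002, 0.254, 0, 0, 0, 0],
    [0.002, -0.002, 0.254, 0, 0, 0, 0.5],
    [0.002, -0.002, 0.254, 0, 0, 0, 1],
    [0.002, -0.002, 0.254, 0, 0, 0, 1],
    [0.002, -0.002, 0.254, 0, 0, 0, 1],
    [0.002, -0.002, 0.254, 0, 0, 0, 1],
    [0.002, -0.002, 0.254, 0, 0, 0, 1],
  ],
  newtons=80,
)

```text
clock: 9.95
tcp_pos: [484.8, -254.3, 57.8]
ee_rot: [-0.553, 3.091, -0.001]
force: [-0.2, 0.2, 4.8]
finger_gap: 10.9
gripper_force: 80.3
```

Run:
```python
from h import *
s=ctrl.observe(); print(s["clock"],s["tcp_pos"],s["force"],s["finger_gap"],s["gripper_force"])
c=ctrl.read_camera("side"); cv2.imwrite("pics/s.png",cv2.resize(c["color"][100:200,260:360],(600,600),interpolation=cv2.INTER_CUBIC))
```

```text
9.95 [ 484.79943977 -254.3485714    57.78163487] [-0.18373256  0.24189965  4.75986476] 10.865471667919495 80.3410542011261
```

View pics/s.png

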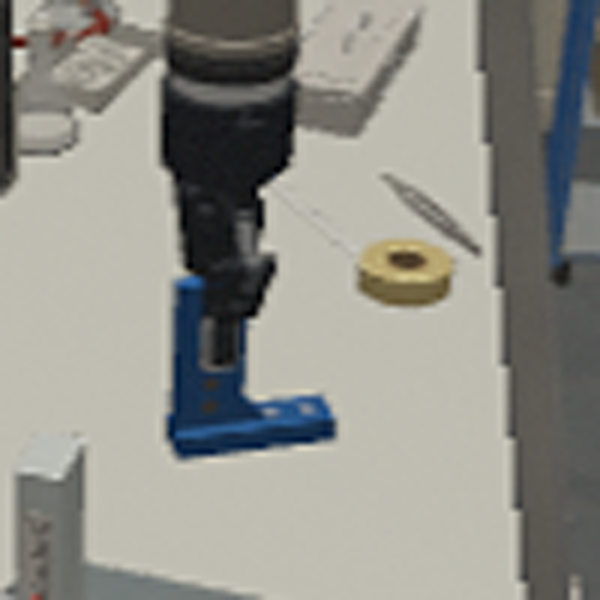

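The gripper holds the blade at (220,345), level and about 27 mm behind the contact face. Next I work out the approach.

Run:
```python
from h import *
plan((484.8,-254.3,128,110.3),(468.4,-15.8,128,77.7))
```

```text
[-0.071, -0.008, -70.249, -0.001, 0.001, -0.0]
[-67.394, 229.38, -70.324, -0.0, 0.001, 0.569]
```

Scaled: 229 mm / 500 = 0.458, 191 mm / 500 = 0.382, 0.57 rad / 2 = 0.285.

carry_out(
  motion=[
    [0, 0, -0.04, 0, 0, 0, 1],
    [0, 0, -0.09, 0, 0, 0, 1],
    [0, 0, -0.14, 0, 0, 0, 1],
    [-0.022, 0.076, -0.14, 0, 0, 0.045, 1],
    [-0.044, 0.152, -0.14, 0, 0, 0.095, 1],
    [-0.068, 0.23, -0.14, 0, 0, 0.14, 1],
    [-0.09, 0.306, -0.14, 0, 0, 0.19, 1],
    [-0.112, 0.382, -0.14, 0, 0, 0.235, 1],
    [-0.134, 0.458, -0.14, 0, 0, 0.285, 1],
    [-0.134, 0.458, -0.14, 0, 0, 0.285, 1],
    [-0.134, 0.458, -0.14, 0, 0, 0.285, 1],
    [-0.134, 0.458, -0.14, 0, 0, 0.285, 1],
  ],
)

```text
clock: 11.5
tcp_pos: [467.2, -17.4, 126.9]
ee_rot: [-0.341, -3.122, 0.001]
force: [0.4, -0.5, -4.2]
finger_gap: 11.1
gripper_force: 79.4
```

Run:
```python
from h import *
s=ctrl.observe(); print(s["clock"],s["tcp_pos"],s["force"],s["finger_gap"],s["gripper_force"],s["qpos"].round(2))
w=R.from_rotvec(s["ee_rot"]).as_matrix(); print(w, np.rad2deg(np.arctan2(w[1,1],w[0,1])))
for n in("side","top"):
    c=ctrl.read_camera(n); w=cloud(c); hsv=cv2.cvtColor(c["color"],cv2.COLOR_BGR2HSV).astype(int)
    m=(hsv[...,0]>100)&(hsv[...,0]<125)&(hsv[...,1]>150)&(w[...,0]>330)&(w[...,0]<540)&(abs(w[...,1])<80)&(w[...,2]>40)&(w[...,2]<200)
    P=w[m]; a=np.deg2rad(-12.3); X=np.array([np.cos(a),np.sin(a)]);Y=np.array([-X[1],X[0]])
    L=np.c_[P[:,:2]@X,P[:,:2]@Y,P[:,2]]; print(n,len(L),np.percentile(L,[1,5,50,95,99],axis=0).round(1)); 
    q=P[P[:,2]<92]; print(cv2.minAreaRect(q[:,:2].astype(np.float32)))
plan((468.4,-15.8,82,77.7),(512,-25.3,82,77.7))
```

```text
11.5 [467.21532023 -17.38722272 126.90338177] [ 0.3685009  -0.48629393 -4.21258353] 11.08742698789038 79.41602826118469 [-0.49  0.21  0.49  2.08 -0.13  0.88  1.43]
[[-9.76403135e-01  2.15953797e-01 -9.35583135e-04]
 [ 2.15954382e-01  9.76403284e-01 -5.76029154e-04]
 [ 7.89110762e-04 -7.64479949e-04 -9.99999396e-01]] 77.52850580676134
side 418 [[386.3  71.   73.7]
 [392.1  74.9  75.8]
 [444.7  88.3  88.1]
 [478.9  97.  157.8]
 [480.6  98.5 181.4]]
((441.63592529296875, -7.96142578125), (29.441686630249023, 96.00919342041016), 82.30716705322266)
top 218 [[388.2  69.7  80.4]
 [390.   70.5  82.6]
 [422.5  79.7  86.5]
 [462.4  95.5 101. ]
 [471.3  96.3 183. ]]
((440.5521545410156, -11.16259765625), (27.067100524902344, 90.0322494506836), 78.07381439208984)
[-0.573, 1.574, 45.108, -0.0, -0.0, -0.003]
[-45.196, 1.716, 45.095, -0.0, -0.0, -0.003]
```

Scaled: 45 mm / 500 = 0.09, 44 mm / 500 = 0.088.

carry_out(
  motion=[
    [0, 0.002, 0.03, 0, 0, 0, 1],
    [0, 0.002, 0.06, 0, 0, 0, 1],
    [-0.02, 0.002, 0.088, 0, 0, 0, 1],
    [-0.05, 0.002, 0.088, 0, 0, 0, 1],
    [-0.076, 0.002, 0.088, 0, 0, 0, 1],
    [-0.086, 0.002, 0.09, 0, 0, 0, 1],
    [-0.086, 0.002, 0.09, 0, 0, 0, 1],
    [-0.086, 0.002, 0.09, 0, 0, 0, 1],
  ],
)

```text
clock: 12.6
tcp_pos: [509.4, -24.2, 82.3]
ee_rot: [-0.338, -3.123, -0.0]
force: [-0.7, -0.6, -2.9]
finger_gap: 10.8
gripper_force: 79.3
```

Scaled: -4 mm / 500 = -0.008, -3 mm / 500 = -0.006.

carry_out(
  motion=[
    [-0.002, 0, 0, 0, 0, 0, 1],
    [-0.004, 0, 0, 0, 0, 0, 1],
    [-0.006, 0, 0, 0, 0, 0, 1],
    [-0.008, 0, 0, 0, 0, 0, 1],
    [-0.008, 0, 0, 0, 0, 0, 1],
    [-0.008, 0, 0, 0, 0, 0, 1],
  ],
)

```text
clock: 13.35
tcp_pos: [513.8, -25.1, 82.3]
ee_rot: [-0.338, -3.123, -0.0]
force: [-0.7, 0.1, -4.6]
finger_gap: 11.6
gripper_force: 79.3
```

Scaled: -3 mm / 500 = -0.006, -2 mm / 500 = -0.004.

carry_out(
  motion=[
    [-0.002, 0, 0, 0, 0, 0, 1],
    [-0.004, 0, 0, 0, 0, 0, 1],
    [-0.006, 0, 0, 0, 0, 0, 1],
    [-0.006, 0, 0, 0, 0, 0, 1],
    [-0.006, 0, 0, 0, 0, 0, 1],
  ],
)

```text
clock: 13.98
tcp_pos: [516.7, -25.8, 82.3]
ee_rot: [-0.338, -3.123, -0.0]
force: [0.2, -0.5, -3.7]
finger_gap: 11.3
gripper_force: 79.3
```

Scaled: 3 mm / 500 = 0.006, 2 mm / 500 = 0.004.

carry_out(
  motion=[
    [0, 0, 0.002, 0, 0, 0, 1],
    [0, 0, 0.004, 0, 0, 0, 1],
    [0, 0, 0.006, 0, 0, 0, 1],
    [0, 0, 0.006, 0, 0, 0, 1],
    [0, 0, 0.006, 0, 0, 0, 1],
  ],
)

```text
clock: 14.6
tcp_pos: [516.8, -25.8, 79.3]
ee_rot: [0.338, 3.123, 0.0]
force: [0.0, 1.0, -3.3]
finger_gap: 10.5
gripper_force: 79.3
```

Scaled: -3 mm / 500 = -0.006, -2 mm / 500 = -0.004.

carry_out(
  motion=[
    [-0.002, 0, 0, 0, 0, 0, 1],
    [-0.004, 0, 0, 0, 0, 0, 1],
    [-0.006, 0, 0, 0, 0, 0, 1],
    [-0.006, 0, 0, 0, 0, 0, 1],
    [-0.006, 0, 0, 0, 0, 0, 1],
  ],
)

```text
clock: 15.22
tcp_pos: [517.4, -26.0, 78.8]
ee_rot: [-0.337, -3.118, -0.001]
force: [-5.7, 0.9, 0.5]
finger_gap: 11.0
gripper_force: 80.0
```

Scaled: 1.5 mm / 500 = 0.003, 1 mm / 500 = 0.002.

carry_out(
  motion=[
    [0, 0, 0.001, 0, 0, 0, 1],
    [0, 0, 0.002, 0, 0, 0, 1],
    [0, 0, 0.003, 0, 0, 0, 1],
    [0, 0, 0.003, 0, 0, 0, 1],
    [0, 0, 0.003, 0, 0, 0, 1],
  ],
)

```text
clock: 15.85
tcp_pos: [517.4, -25.9, 77.9]
ee_rot: [-0.337, -3.118, -0.001]
force: [-8.3, 1.8, 5.4]
finger_gap: 11.4
gripper_force: 80.8
```

Run:
```python
from h import *
s=ctrl.observe(); w=R.from_rotvec(s["ee_rot"]).as_matrix(); print(s["force"],s["wrist_torque"],s["gripper_force"]); print(w.round(4))
print(w.T@s["force"], w.T@s["wrist_torque"])
c=ctrl.read_camera("side"); cv2.imwrite("pics/f.png",cv2.resize(c["color"][135:225,235:335],(800,720)[0:2] if 0 else (660,594),interpolation=cv2.INTER_CUBIC))
```

```text
[-8.28150669  1.81673048  5.37402534] [0.22343101 1.2366887  0.00675727] 80.77258944511414
[[-9.768e-01  2.139e-01 -5.100e-03]
 [ 2.139e-01  9.769e-01  1.500e-03]
 [ 5.300e-03  3.000e-04 -1.000e+00]]
[ 8.50653217e+00  5.38919050e-03 -5.32943640e+00] [ 0.04625697  1.25586196 -0.00608768]
```

View pics/f.png

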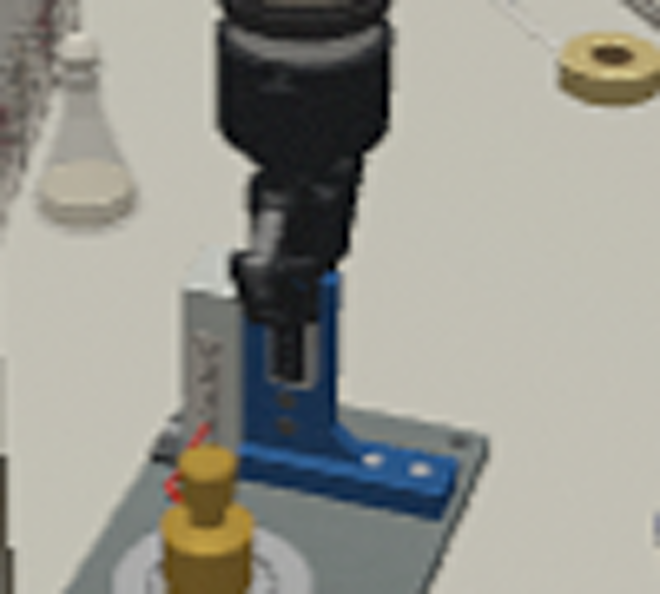

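The blade lies against the column at (243,370) and the foot is on the plate. I'll press a little more both ways.

Scaled: 1.5 mm / 500 = 0.003, 1 mm / 500 = 0.002.

carry_out(
  motion=[
    [0, 0, 0.001, 0, 0, 0, 1],
    [0, 0, 0.002, 0, 0, 0, 1],
    [-0.001, 0, 0.003, 0, 0, 0, 1],
    [-0.001, 0, 0.003, 0, 0, 0, 1],
    [-0.001, 0, 0.003, 0, 0, 0, 1],
    [-0.001, 0, 0.003, 0, 0, 0, 1],
    [-0.001, 0, 0.003, 0, 0, 0, 1],
    [-0.001, 0, 0.003, 0, 0, 0, 1],
  ],
)

```text
clock: 16.9
tcp_pos: [517.4, -25.9, 77.8]
ee_rot: [-0.337, -3.117, -0.003]
force: [-13.1, 2.3, 18.4]
finger_gap: 11.1
gripper_force: 82.7
```

Run:
```python
from h import *
s=ctrl.observe(); w=R.from_rotvec(s["ee_rot"]).as_matrix(); print(s["force"],s["wrist_torque"],s["qd"].round(4),w[:,2])
a=np.deg2rad(-12.3); X=np.array([np.cos(a),np.sin(a)]);Y=np.array([-X[1],X[0]])
c=ctrl.read_camera("side"); w=cloud(c); hsv=cv2.cvtColor(c["color"],cv2.COLOR_BGR2HSV).astype(int)
m=(hsv[...,0]>100)&(hsv[...,0]<125)&(hsv[...,1]>150)&(w[...,0]>400)&(w[...,0]<560)&(abs(w[...,1]+20)<60)&(w[...,2]>15)
P=w[m]; L=np.c_[P[:,:2]@X,P[:,:2]@Y,P[:,2]]; 
print(np.percentile(L,[1,50,99],axis=0).round(1))
f=L[(L[:,2]>33)&(L[:,2]<40)&(L[:,0]<490)]; print("foot top",len(f),np.polyfit(f[:,0],f[:,2],1), np.median(f[:,2]), np.percentile(f[:,1],[2,98]))
```

```text
[-13.06591433   2.33055881  18.36909345] [0.24048179 2.30043251 0.03461643] [-0.0009 -0.0006  0.0005 -0.0004 -0.0006 -0.0001  0.0005] [-0.00643154  0.00264982 -0.99997581]
[[436.8  71.   24.4]
 [494.9  90.   39.3]
 [532.6 101.  132.6]]
foot top 94 [6.77508596e-03 3.41206507e+01] 37.390936061388715 [ 70.37663135 100.4863011 ]
```

```bash
python3 -c "
from rig import ctrl
print(ctrl.job_done())"
```

```text
the job is handed in; nothing more can be done
None
```

I handed the job in at 16.9 s, without a verdict back: the weight was let go on the pan (last measured sunk about 10 mm), and the square is gripped and pressed into the corner at about 13 N on the column and 18 N down.

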